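# Seat the setting master on a checking fixture and hold it down for zeroing

### The arm

A 6-joint arm with a two-finger parallel gripper is mounted at the origin on a cart in front of the work surface, level with it; the furniture and walls round the work are solid. World frame = base frame: x ahead of the robot, y to its left, z up, the work surface at z = 0. Lengths are in mm, angles in rad, forces in N, time in s.
With the tool pointing down it reaches from about 300 to 825 mm from the base axis. Payload 5.4 kg.
Tool frame: the origin (TCP) lies on the centre line of the jaws, within the pads' length; the fingertips stand 11 mm ahead of it and the grasp point (between the pads) lies 8 mm behind it; y points along the fingers, x is the direction in which the jaws open and shut, and the axes are right-handed (so a half turn about y gives the same grasp; the last joint's range is limited). The gripper opens to 92 mm and grips with 3 to 60 N. Pads are 20 mm wide; open, the fingers measure 128 mm over their backs; the gripper's body (75 mm by 189 mm) begins 69 mm behind the grasp point.
Start: joints at [-1.52, 0.158, 1.597, -0, 1.386, -0.21], TCP at [148.242, -555.545, 225.601] pointing down, gripper open.
Joint ranges: [-2.91, 2.91], [-0.94, 2.29], [0.18, 2.7], [-1.29, 4.43], [0.17, 2.64], [-3, 3]. Speed limits (rad/s): [2.57, 2.57, 3.14, 3.14, 3.14, 3.14].

### API

Orientations are given as a 3x3 rotation matrix whose columns are the frame's x, y, z axes.
In Python, from bench import telemetry, snapshot, ctrl, models gives the robot as it stands.
- The arm moves only by the tool apply_moves, never from a script. Its argument "moves" is a list of rows, each an object of numbers: "x", "y", "z": the shift along the tool's x, y, z in mm; "roll": the turn about the tool's y in rad. A call has 1 to 8 rows; each row is the pose to reach, as a shift and turn from the pose measured when the call began, along the tool's axes at that moment; what a row does not reach only later rows make up. A row lasts 1/12 s, in which the tool goes at most 41.7 mm and 7.16 degrees, less where a joint would pass 70% of its speed; a pose out of reach is approached as far as the arm can. A call with a gripper value outside its range is refused whole. "jaw" is the gripper command: -1 is fully open, 1 is shut, values between are in proportion, set as the call begins (left out, the last holds). The fingers move at their own pace and stop on an object; the grip force is fixed at half the most. Time passes only in rows, so rows that repeat a pose let the fingers close. It gives the time, the measured TCP pose, the force and the opening at its end, in the units of the state.
- telemetry.read_state(): the state, without advancing time (a new reading comes with each control period).
- snapshot(name): name is "side" or "top" or "wrist"; returns a dict with "color" (384x512x3 uint8, red, green, blue), "fx", "fy", "cx", "cy" (pixels), "k1" (the pictures are not rectified: a ray, as slopes to the right and down, at radius r is drawn at 1 + k1 r^2 times it, then the intrinsics apply), "rvec" (rotation vector, rad) and "tvec" (3), from world to camera coordinates, as OpenCV has them. Camera axes: x right, y down, z forward; pixel columns grow to the right and rows downward; lengths in mm; the calibration is good to about 2 mm. A picture is of the moment at which its call begins. There is no depth.
- ctrl.job_done(): hands the job in, once; it reports no verdict.
Trained networks look in a picture, given as the dict that the camera call returned (one of the last four; its "shot" number tells which), for a name from the list of things; names that differ only in an ending like _2 or _b are one class to them, and where a whole thing is asked for, a point or a joint stands for the part that bears it (a point fixed in the world has none). Each returns a list of dicts, best first, with "conf" (0 to 1); they miss things now and then, are a little off and sometimes report something else, mostly with a low value. They report only what shows in the picture. A call takes as long as a camera call. They do not tell look-alikes from the thing itself.
- models.look_for(picture, query): "extent" ([left, top, width, height] in pixels, round what is visible of it).
- models.outline_of(picture, query): "pixels" (384x512 bool, what is visible of it) and "extent" ([left, top, width, height] in pixels, round what is visible of it).
The state is a dict: "time": time; "joint_pos": joint angles; "joint_vel": joint speeds; "effort": joint torques, N m; "position": TCP position; "tcp_rot": TCP orientation; "force": force on the tool from outside, world axes, zero at the start; "moment": the same for the moment, N m; "width": finger opening in mm.
Only numpy, scipy, OpenCV 4.12 (cv2) and the standard library are available. Lean on these libraries where they do the work, as an engineer would, in place of code of your own. Each camera call takes 0.05 s, during which the arm holds its last target.

### The job

The dial of the checking fixture is about to be zeroed on its setting master. Pick the master up by its black grip rib, see at which end of the fixture the tall locating dowel has been fitted (the other end has only a low blanking plug), turn the master so that its round end goes to that end, and slide it over the dowel until its hidden bore drops on. Then press it down against the sprung contact, without ramming it, until it sits fully home and square on the rest pads between the guide posts, leave the things lying around where they are, and finish still gripping the rib and holding the master down: do not let go.

Things in the scene. Friction and masses are not known exactly. Their poses are not given: they have to be found in the camera images.
- fixture: checking fixture, bolted to the desk: dark steel base plate 90 (x) by 150 (y) mm on rubber feet, its top 22 mm above the desk. Origin on the desk under the plate's middle; y along the plate, x to its rear, where the dial is. The two inserts, dowel and plug, are seated on the centre line at y = +35 and -35 mm, either way round
- rest (a point): middle of the four steel rest pads, level with their tops (4 mm above the plate, 26 mm above the desk). Pads 11 mm across at x = +-12.5, y = +-17 mm. The master's underside sits on them when it is home, the middle of its rib above this point
- posts (a point): midpoint between the tips of two fixed guide posts, 8 mm thick, 12 mm tall above the plate with the top 3 mm conical, at x = +-26 mm either side of here. The 40 mm wide master goes between them, lengthwise along the plate, 2 mm to spare on each side
- dial (a point): dial indicator fixed behind the plate, 53 mm across, face tilted up to the front; its needle turns as the contact is pressed. It reaches 103 mm from the fixture's origin and 64 mm above the desk. This point: middle of its body
- dowel: the locating dowel, a fixed steel pin of 12 mm diameter, 17 mm tall above the plate, its top 3 mm tapering to 8 mm, with a flange 22 mm across and 2.5 mm thick at its foot. Origin on its axis at the plate's top (22 mm above the desk); z up. So its tip is 39 mm above the desk, 13 mm above the rest pads
- plug: the blanking plug in the other seat: a fixed flat steel disc 22 mm across, 2.5 mm high above the plate (below the rest pads, the master clears it). Origin on its axis at the plate's top
- contact (a joint): sprung contact pin (8 mm across) of the dial in the middle of the plate: metres pressed down from rest. At rest (0) its tip stands 9 mm above the plate, 5 mm above the rest pads; with the master home it reads 0.005. It takes 4.5 N to start and 7.5 N at home (the master's weight helps by about 2.7 N), and lifts the master again if let go
- master_grip (a point): middle of the black grip rib on the setting master, where to grip it across its width: 42 mm above the underside. Rib 14 mm wide (y), 46 mm long (x), 34 mm high on the 20 mm thick body (its top 54 mm above the underside). Axes are the master's: x along its length to the round end with the bore, z up
- master_bore (a point): mouth of the master's blind bore, in its underside, not to be seen from above: 35 mm from the middle of the rib towards the round end, concentric with that end, 13.5 mm in diameter and 15.5 mm deep. Axes as the master's
- master_tail (a point): middle of the lower edge of the master's square end, 50 mm from the rib's middle, away from the round end (which reaches 55 mm, radius 20). The master: a loose aluminium block 105 mm long, 40 mm wide, 20 mm thick, about 0.28 kg, lying on the desk right side up
- ring_gauge: bystander: steel ring gauge 49 mm across, 15 mm high; origin under its middle
- hex_key: bystander: hexagon key with a sleeve, 89 mm long; origin under its middle
- eraser: bystander: eraser 46 x 20 x 12 mm; origin under its middle
Not all that is in view belongs to the job. Of the things shaped like the part that bears master_grip, the aluminium one is meant.

How it is judged:
By the outcome, as a careful person would: the job done as asked, in the order asked, and still so for the second after the job is handed in, while the arm keeps its last pose, push and grip.
It also fails if it takes over 48 s, if anything falls off the work surface, if the arm or the gripper's body presses on something with over 40 N, if the wrist force passes 120 N, or if a joint passes its speed limit or range.

## Working session

There is one attempt and no reset: what is moved stays moved. The work goes in short steps, Python scripts to look and compute and a tool call to move; the robot and the scene stay as the last step left them, time stands still between calls to the robot, and variables do not carry over. Pictures are saved under pics/ and viewed, and the job is handed in when it is done.

Besides the shell and the picture viewer there is one more tool, called after "Request:" by a JSON object that holds its "api" and its "payload". apply_moves: Moves the arm, as the interface text tells. Its arguments: {"type":"object","properties":{"moves":{"type":"array","items":{"type":"object","properties":{"x":{"type":"number"},"y":{"type":"number"},"z":{"type":"number"},"roll":{"type":"number"}}}},"jaw":{"type":"number"}},"required":["moves"]}

```bash
ls; mkdir -p pics
cat > h.py <<'E'
import numpy as np, cv2
from bench import telemetry, snapshot, ctrl, models
def ray(p,u,v):
    x=(u-p["cx"])/p["fx"]; y=(v-p["cy"])/p["fy"]; xd,yd=x,y
    for _ in range(30):
        f=1+p["k1"]*(x*x+y*y); x,y=xd/f,yd/f
    R,_=cv2.Rodrigues(np.array(p["rvec"],float)); t=np.array(p["tvec"],float)
    return -R.T@t, R.T@np.array([x,y,1.])
def onz(p,u,v,z):
    c,d=ray(p,u,v); return c+d*(z-c[2])/d[2]
def proj(p,P):
    R,_=cv2.Rodrigues(np.array(p["rvec"],float)); t=np.array(p["tvec"],float)
    q=(R@np.atleast_2d(P).T).T+t; s=q[:,:2]/q[:,2:]; f=1+p["k1"]*(s**2).sum(1,keepdims=True)
    s=s*f; return s*[p["fx"],p["fy"]]+[p["cx"],p["cy"]]
def save(p,n,im=None): cv2.imwrite(f"pics/{n}.png",cv2.cvtColor(p["color"] if im is None else im,cv2.COLOR_RGB2BGR))
E
python3 - <<'E'
from h import *
s=telemetry.read_state(); print(s["time"],s["position"],np.round(s["tcp_rot"],3).tolist(),s["force"],s["width"])
for n in ("top","side"):
    p=snapshot(n); save(p,n+"0"); c,_=ray(p,256,192); print(n,c,p["fx"],p["k1"])
    for q in ("fixture","master_grip","dowel","plug","ring_gauge","hex_key","eraser"):
        print(q,[(np.round(d["conf"],2),np.round(d["extent"]).tolist()) for d in models.look_for(p,q)])
E
```

```text
pics
0.0 [ 148.22292269 -554.9584942   224.64919285] [[0.258, -0.0, 0.966], [-0.966, 0.002, 0.258], [-0.002, -1.0, 0.0]] [ 0.3415204  -0.63995082 -0.48038119] 92.24849146018994
top [ 396.39491592   61.30017257 1178.93256409] 387.18429665176694 -0.027709385376202583
fixture [(np.float64(0.69), [182.0, 153.0, 54.0, 51.0])]
master_grip [(np.float64(0.96), [257.0, 177.0, 30.0, 34.0]), (np.float64(0.82), [330.0, 196.0, 36.0, 22.0]), (np.float64(0.81), [302.0, 172.0, 15.0, 35.0])]
dowel [(np.float64(0.6), [306.0, 137.0, 11.0, 11.0]), (np.float64(0.58), [181.0, 151.0, 56.0, 55.0]), (np.float64(0.38), [196.0, 185.0, 6.0, 6.0])]
plug [(np.float64(0.59), [220.0, 185.0, 8.0, 3.0]), (np.float64(0.16), [306.0, 136.0, 10.0, 16.0])]
ring_gauge [(np.float64(0.66), [136.0, 191.0, 13.0, 14.0])]
hex_key [(np.float64(0.39), [243.0, 227.0, 25.0, 18.0]), (np.float64(0.26), [133.0, 190.0, 21.0, 16.0])]
eraser []
side [ 417.7334454  -750.87535843  787.12960855] 467.0807219865648 0.06445721698318346
fixture [(np.float64(0.88), [228.0, 157.0, 65.0, 45.0]), (np.float64(0.5), [226.0, 129.0, 16.0, 16.0]), (np.float64(0.22), [246.0, 258.0, 50.0, 22.0])]
master_grip [(np.float64(0.81), [233.0, 217.0, 39.0, 33.0]), (np.float64(0.6), [243.0, 258.0, 53.0, 21.0]), (np.float64(0.56), [245.0, 299.0, 9.0, 6.0])]
dowel [(np.float64(0.5), [247.0, 161.0, 8.0, 8.0])]
plug [(np.float64(0.47), [251.0, 180.0, 10.0, 6.0])]
ring_gauge [(np.float64(0.63), [229.0, 129.0, 13.0, 13.0])]
hex_key [(np.float64(0.59), [228.0, 153.0, 65.0, 50.0])]
eraser [(np.float64(0.51), [325.0, 263.0, 23.0, 8.0])]
```

Run:
```python
import cv2
a=cv2.imread("pics/top0.png")[120:260,110:390]; cv2.imwrite("pics/top0c.png",cv2.resize(a,None,fx=2.8,fy=2.8,interpolation=cv2.INTER_CUBIC))
a=cv2.imread("pics/side0.png")[110:320,190:390]; cv2.imwrite("pics/side0c.png",cv2.resize(a,None,fx=2.85,fy=2.85,interpolation=cv2.INTER_CUBIC))
```

```text
(no output)
```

View pics/top0c.png

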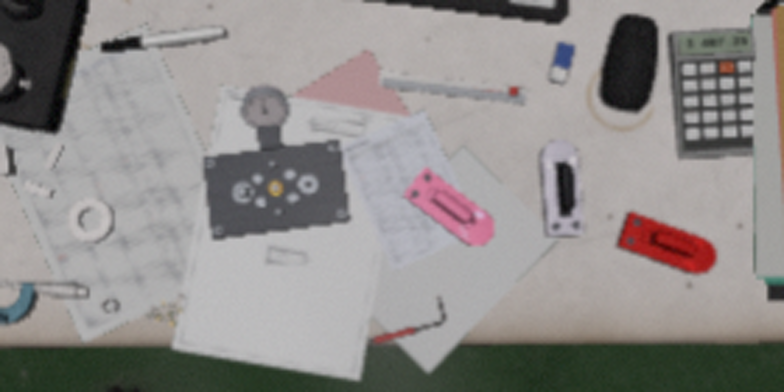

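View pics/side0c.png

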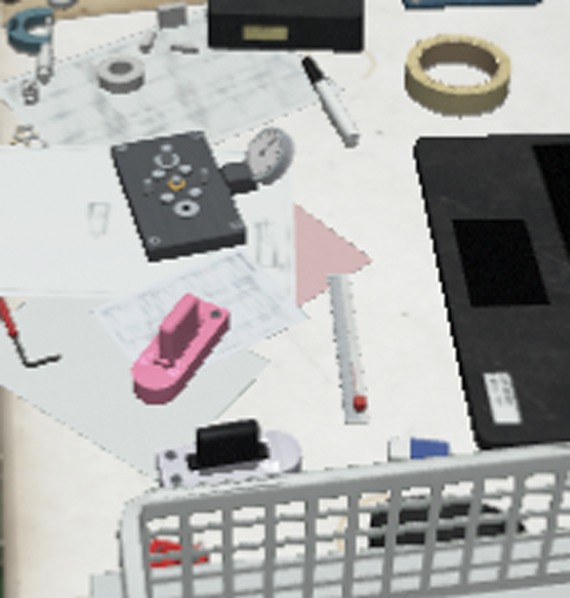

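View pics/top0.png

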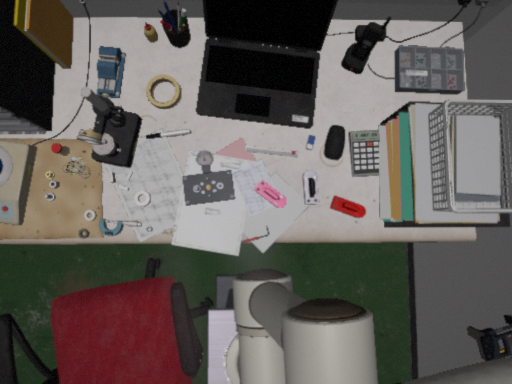

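The top view shows the aluminium master with its black rib at about (310,188). Pink and red look-alikes lie at (270,194) and (348,207). The fixture is at about (209,187) with its dial to the rear. The inserts are too small to tell apart here, so I'll localise roughly and then use the wrist camera.

Run:
```python
from h import *
p=snapshot("top")
def c(x,y): return x/2.8+110,y/2.8+120
for n,q,z in [("rib top",(566,188),54),("m top corner a",(545,235),20),("m corner b",(578,235),20),("round tip",(562,141),20),("fix TL",(206,158),22),("fix TR",(345,142),22),("fix BR",(350,220),22),("fix BL",(213,238),22),("insL",(243,192),30),("insR",(308,184),30),("contact",(276,188),31)]:
    print(n,np.round(onz(p,*c(*q),z),1))
p=snapshot("wrist"); save(p,"w0"); cc,d=ray(p,256,192); print(cc,d,p["fx"],p["k1"])
s=telemetry.read_state(); R=np.array(s["tcp_rot"]); print("cam in tool",R.T@(cc-s["position"]), R.T@d)
```

```text
rib top [ 510.1 -147.6   54. ]
m top corner a [ 462.8 -130.2   20. ]
m corner b [ 462.6 -165.9   20. ]
round tip [ 564.8 -150.7   20. ]
fix TL [546.6 233.3  22. ]
fix TR [563.7  84.5  22. ]
fix BR [479.5  79.2  22. ]
fix BL [460.8 224.9  22. ]
insL [509.1 192.6  30. ]
insR [517.5 123.7  30. ]
contact [513.2 157.5  31. ]
[ 225.73385253 -534.23684768  384.40686749] [-0.26760396 -0.08793563 -0.9596326 ] 319.6766135124628 0.002513022389841851
cam in tool [  -0.60471514 -158.7860915    80.3497599 ] [ 0.01592682  0.95963187 -0.2812335 ]
```

View pics/w0.png

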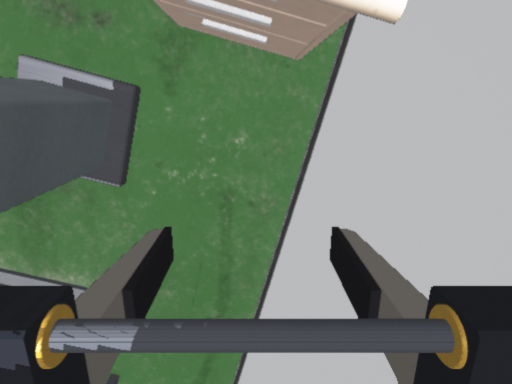

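Request:
{"api": "apply_moves", "payload": {"moves": [{"x": 0, "y": -40, "z": 10, "roll": -0.1}, {"x": -30, "y": -75, "z": 35, "roll": -0.2}, {"x": -60, "y": -95, "z": 60, "roll": -0.3}, {"x": -95, "y": -105, "z": 80, "roll": -0.4}, {"x": -130, "y": -105, "z": 100, "roll": -0.5}, {"x": -160, "y": -105, "z": 125, "roll": -0.6}, {"x": -190, "y": -105, "z": 145, "roll": -0.7}, {"x": -220, "y": -105, "z": 160, "roll": -0.8}], "jaw": -1}}

```text
time: 1.57
position: [246.8, -299.5, 330.8]
tcp_rot: [[0.875, 0.001, 0.483], [-0.483, -0.0, 0.875], [0.001, -1.0, 0.0]]
force: [1.0, 0.1, 1.0]
width: 91.8
```

Request:
{"api": "apply_moves", "payload": {"moves": [{"x": 20, "y": 0, "z": 30, "roll": -0.06}, {"x": 41, "y": 0, "z": 62, "roll": -0.12}, {"x": 61, "y": 10, "z": 94, "roll": -0.18}, {"x": 82, "y": 25, "z": 125, "roll": -0.24}, {"x": 102, "y": 45, "z": 156, "roll": -0.3}, {"x": 122, "y": 65, "z": 187, "roll": -0.36}, {"x": 143, "y": 85, "z": 218, "roll": -0.42}, {"x": 163, "y": 105, "z": 249, "roll": -0.48}]}}

```text
time: 2.23
position: [510.3, -159.8, 226.0]
tcp_rot: [[1.0, 0.002, 0.021], [-0.021, -0.001, 1.0], [0.002, -1.0, -0.001]]
force: [-0.1, -0.9, 1.1]
width: 91.9
```

Run:
```python
from h import *
s=telemetry.read_state(); print(s["time"],s["position"],np.round(s["tcp_rot"],3).tolist(),s["width"],np.round(s["joint_pos"],2))
p=snapshot("wrist"); save(p,"w1")
for q in ("master_grip","eraser"):
  for d in models.outline_of(p,q):
    print(q,d["conf"],d["extent"])
    m=d["pixels"].astype(np.uint8); cs,_=cv2.findContours(m,cv2.RETR_EXTERNAL,cv2.CHAIN_APPROX_NONE); c=max(cs,key=cv2.contourArea)
```

```text
2.2333 [ 510.26898681 -159.76051033  226.00398218] [[1.0, 0.002, 0.021], [-0.021, -0.001, 1.0], [0.002, -1.0, -0.001]] 91.92574016503693 [-0.53  0.05  1.71 -0.    1.38 -0.51]
master_grip 0.92 [184.1, 209.6, 47.2, 79.6]
master_grip 0.65 [206.6, 140.4, 93.4, 42.3]
master_grip 0.56 [197.2, 0.0, 78.8, 97.3]
eraser 0.95 [350.5, 150.7, 42.4, 23.8]
```

View pics/w1.png

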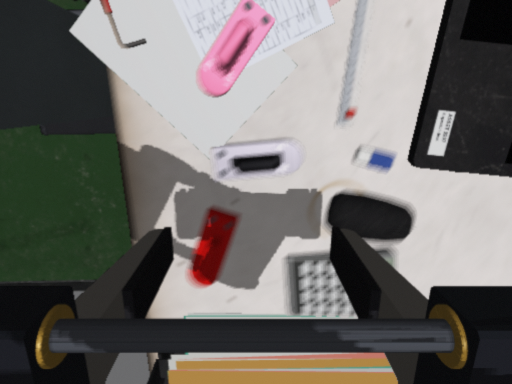

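The wrist view shows the aluminium master at (256,158) with its round end to the right (+x), the red and pink look-alikes, and the eraser at (375,158). I'll fit the master's silhouette in this view.

```bash
cat >> h.py <<'E'
from scipy.optimize import minimize
def outline2d():
    a=np.linspace(-np.pi/2,np.pi/2,25)
    return np.vstack([[[-50,-20]],np.c_[35+20*np.cos(a),20*np.sin(a)],[[-50,20]]])
def master_polys(x,y,yaw,z0=0.):
    R=np.array([[np.cos(yaw),-np.sin(yaw)],[np.sin(yaw),np.cos(yaw)]])
    o=outline2d()@R.T+[x,y]; r=np.array([[-7,-23],[7,-23],[7,23],[-7,23]])@R.T+[x,y]
    f=lambda q,z:np.c_[q,np.full(len(q),z0+z)]
    return [np.vstack([f(o,0),f(o,20)]),np.vstack([f(r,20),f(r,54)])]
def sil(p,polys,S=4):
    m=np.zeros((384*S,512*S),np.uint8)
    for P in polys:
        q=(proj(p,P)+0.5)*S
        h=cv2.convexHull(q.astype(np.float32)); cv2.fillPoly(m,[np.round(h*16).astype(np.int32)],1,shift=4)
    return m
def fit(p,mask,x0,z0=0.):
    S=4; M=cv2.resize(mask.astype(np.float32),None,fx=S,fy=S,interpolation=cv2.INTER_LINEAR)>0.5
    def cost(v):
        m=sil(p,master_polys(v[0],v[1],v[2]/20,z0),S)>0
        return 1-(m&M).sum()/(m|M).sum()
    best=None
    x0=np.array([x0[0],x0[1],x0[2]*20])
    sim=np.vstack([x0,x0+[6,0,0],x0+[0,6,0],x0+[0,0,3]])
    r=minimize(cost,x0,method="Nelder-Mead",options=dict(initial_simplex=sim,xatol=.02,fatol=1e-5))
    return r.x*[1,1,1/20],r.fun
def drawm(p,im,v,z0=0.,col=(0,255,0)):
    R=np.array([[np.cos(v[2]),-np.sin(v[2])],[np.sin(v[2]),np.cos(v[2])]])
    o=outline2d()@R.T+v[:2]; r=np.array([[-7,-23],[7,-23],[7,23],[-7,23]])@R.T+v[:2]
    k=im.shape[0]/384
    for q,z in((o,0),(o,20),(r,54)):
        cv2.polylines(im,[np.round((proj(p,np.c_[q,np.full(len(q),z0+z)])+.5)*k-.5).astype(np.int32)],True,col,1,cv2.LINE_AA)
E
python3 - <<'E'
from h import *
s=telemetry.read_state(); print(s["time"],s["position"])
for n in("wrist","top"):
    p=snapshot(n)
    for d in models.outline_of(p,"master_grip"):
        m=d["pixels"]; print(n,d["conf"],d["extent"],p["color"][m].mean(0))
        e=d["extent"]
        c=p["color"][m].mean(0)
        if c.max()-c.min()<40:
            v,f=fit(p,m,(510,-149,-0.03)); print("fit",v,f)
            im=cv2.resize(p["color"],None,fx=4,fy=4,interpolation=cv2.INTER_CUBIC); drawm(p,im,v)
            cx,cy=int(4*(e[0]+e[2]/2)),int(4*(e[1]+e[3]/2)); save(p,n+"_fit1",im[max(0,cy-250):cy+250,max(0,cx-350):cx+350])
E
```

```text
2.3833 [ 508.68204133 -159.07218879  223.98196572]
wrist 0.85 [200.0, 0.0, 78.3, 98.4] [215.79939895 137.40420736 173.86701728]
wrist 0.8 [187.7, 211.5, 50.2, 79.9] [108.46128364  14.76935818  14.12380952]
wrist 0.78 [213.4, 142.1, 87.5, 45.0] [150.16624685 146.62279597 155.51259446]
fit [ 5.13396256e+02 -1.50579554e+02  6.17227980e-02] 0.06627788577247062
top 0.64 [303.4, 170.2, 13.4, 34.7] [122.88055556 119.13611111 125.53055556]
fit [ 5.15001605e+02 -1.43842834e+02 -3.82658627e-02] 0.2838329361595384
top 0.52 [354.0, 204.7, 15.5, 13.8] [118.32773109  34.24369748  33.44537815]
```

View pics/wrist_fit1.png

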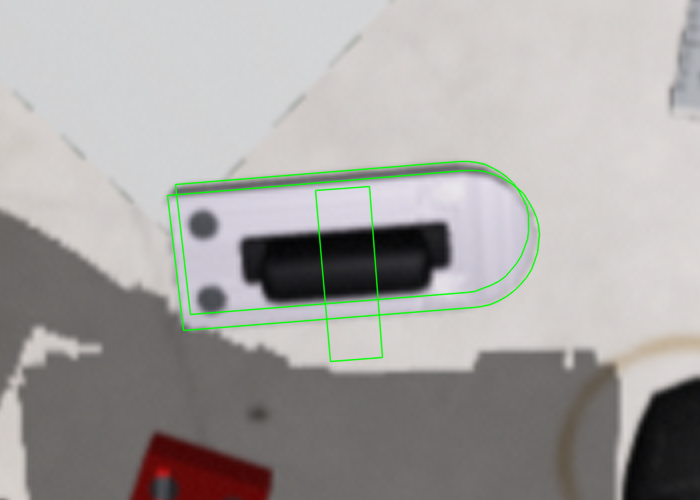

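The rib runs along the master's length, so my model had it turned 90°. I'll correct that. Next I'll zoom in on the fixture in the side view to see which end has the dowel, since that decides the grip yaw.

```bash
sed -i 's/\[\[-7,-23\],\[7,-23\],\[7,23\],\[-7,23\]\]/[[-23,-7],[23,-7],[23,7],[-23,7]]/' h.py
python3 - <<'E'
from h import *
p=snapshot("side"); a=p["color"][145:210,220:310]; save(p,"side1c",cv2.resize(a,None,fx=8,fy=8,interpolation=cv2.INTER_CUBIC))
p=snapshot("wrist")
for d in models.outline_of(p,"master_grip"):
    m=d["pixels"]; c=p["color"][m].mean(0); e=d["extent"]
    if c.max()-c.min()<40:
        v,f=fit(p,m,(510,-149,0.05)); print("fit",v,f)
        im=cv2.resize(p["color"],None,fx=4,fy=4,interpolation=cv2.INTER_CUBIC); drawm(p,im,v)
        cx,cy=int(4*(e[0]+e[2]/2)),int(4*(e[1]+e[3]/2)); save(p,"wrist_fit2",im[max(0,cy-250):cy+250,max(0,cx-350):cx+350])
E
```

```text
fit [ 5.11855887e+02 -1.50429254e+02  6.44078861e-02] 0.028724611591593896
```

View pics/side1c.png

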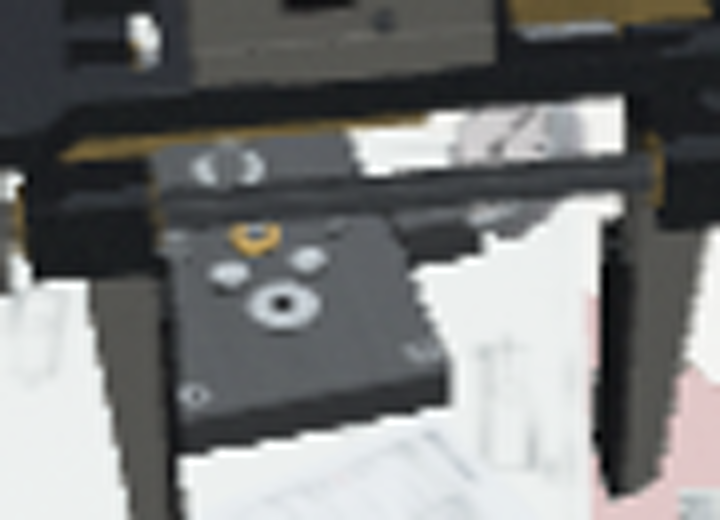

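View pics/wrist_fit2.png

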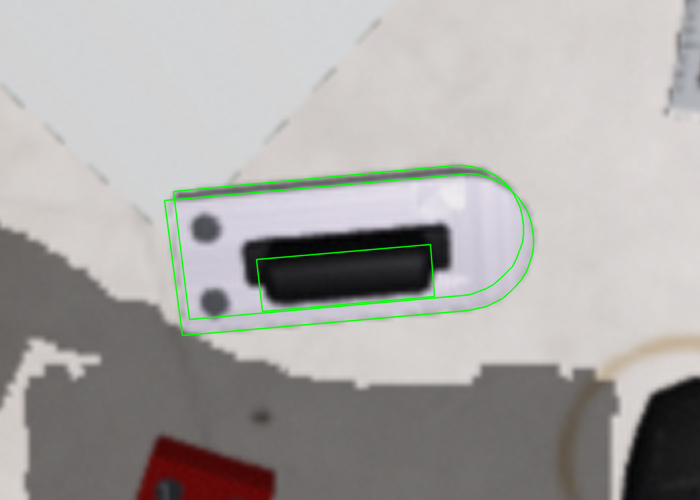

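Run:
```python
import cv2
a=cv2.imread("pics/side0.png")[145:210,220:310]; cv2.imwrite("pics/side0d.png",cv2.resize(a,None,fx=8,fy=8,interpolation=cv2.INTER_CUBIC))
```

```text
(no output)
```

View pics/side0d.png

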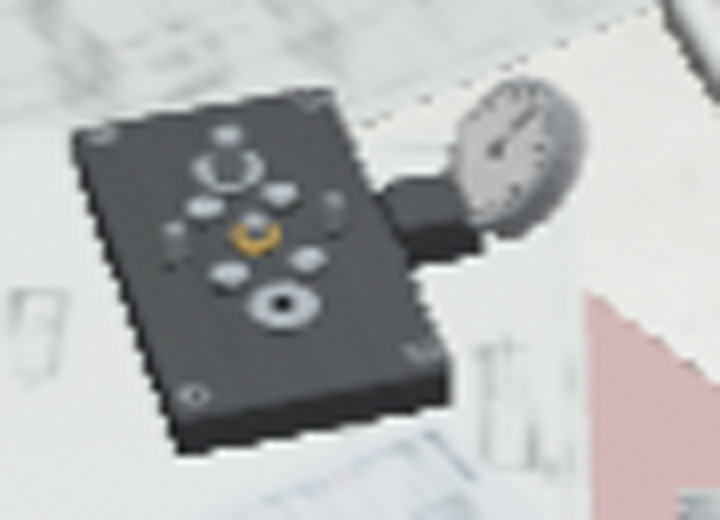

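The far (+y) insert is the tall dowel, with its tip at (228,132) and flange at (228,168). The near one is a flat plug at (283,303). The round end therefore goes towards fixture +y, and I'll grip with tool x along the master's −y.

Request:
{"api": "apply_moves", "payload": {"moves": [{"x": 1, "y": 0, "z": 1, "roll": 0.12}, {"x": 1, "y": 5, "z": 2, "roll": 0.24}, {"x": 2, "y": 10, "z": 3, "roll": 0.36}, {"x": 2, "y": 20, "z": 5, "roll": 0.48}, {"x": 3, "y": 30, "z": 6, "roll": 0.6}, {"x": 3, "y": 40, "z": 8, "roll": 0.72}, {"x": 3, "y": 50, "z": 8.5, "roll": 0.84}, {"x": 3, "y": 60, "z": 8.5, "roll": 0.96}]}}

```text
time: 3.4
position: [511.8, -154.3, 168.5]
tcp_rot: [[0.546, 0.004, 0.838], [-0.838, -0.003, 0.546], [0.004, -1.0, 0.002]]
force: [-0.1, -0.6, -0.4]
width: 92.0
```

Request:
{"api": "apply_moves", "payload": {"moves": [{"x": 0, "y": 5, "z": 0, "roll": 0.12}, {"x": 0, "y": 10, "z": 0, "roll": 0.24}, {"x": 0, "y": 15, "z": 0, "roll": 0.36}, {"x": 0, "y": 20, "z": 0, "roll": 0.48}, {"x": 0, "y": 25, "z": 0, "roll": 0.525}, {"x": 0, "y": 30, "z": 0, "roll": 0.525}, {"x": 0, "y": 30, "z": 0, "roll": 0.525}]}}

```text
time: 3.98
position: [511.3, -154.6, 138.0]
tcp_rot: [[0.053, 0.003, 0.999], [-0.999, -0.002, 0.053], [0.002, -1.0, 0.003]]
force: [0.3, -0.7, -0.9]
width: 92.0
```

```bash
cat > look.py <<'E'
from h import *
import sys
s=telemetry.read_state(); print(s["time"],s["position"],np.round(s["tcp_rot"],3).tolist(),s["width"],np.round(s["joint_pos"],2))
p=snapshot("wrist"); save(p,"w_"+sys.argv[1])
z0=float(sys.argv[2])
for d in models.outline_of(p,"master_grip"):
    m=d["pixels"]; c=p["color"][m].mean(0); e=d["extent"]; print(d["conf"],e,c)
    if c.max()-c.min()<40:
        v,f=fit(p,m,[float(a) for a in sys.argv[3:6]],z0); print("fit",v,f)
        im=cv2.resize(p["color"],None,fx=3,fy=3,interpolation=cv2.INTER_CUBIC); drawm(p,im,v,z0)
        cx,cy=int(3*(e[0]+e[2]/2)),int(3*(e[1]+e[3]/2)); save(p,"fit_"+sys.argv[1],im[max(0,cy-290):cy+290,max(0,cx-390):cx+390]); break
E
python3 look.py b 0 512 -150.5 0.064
```

```text
3.9833 [ 511.26437605 -154.5755474   137.97553219] [[0.053, 0.003, 0.999], [-0.999, -0.002, 0.053], [0.002, -1.0, 0.003]] 91.95943037755607 [-0.52  0.14  1.8  -0.    1.2   1.  ]
0.96 [57.1, 148.9, 115.1, 94.7] [158.23456562  84.04584104 112.88613678]
0.73 [222.1, 125.0, 50.1, 115.6] [105.02851905 102.28254227 109.0871868 ]
fit [ 5.12143426e+02 -1.50800223e+02  6.35204265e-02] 0.018117587686096392
```

View pics/fit_b.png

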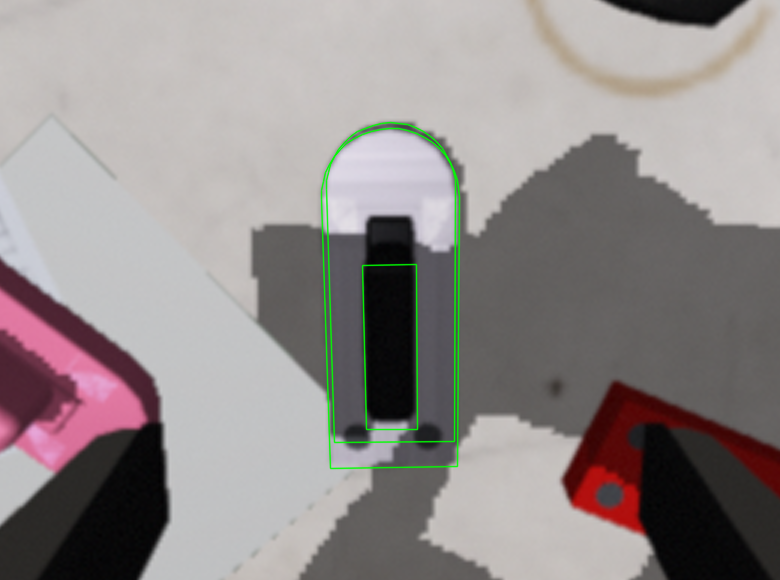

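Request:
{"api": "apply_moves", "payload": {"moves": [{"x": -2, "y": 25, "z": 0, "roll": -0.01}, {"x": -3.8, "y": 50, "z": 0.4, "roll": -0.01}, {"x": -3.8, "y": 75, "z": 0.4, "roll": -0.01}, {"x": -3.8, "y": 92, "z": 0.4, "roll": -0.01}, {"x": -3.8, "y": 100, "z": 0.4, "roll": -0.01}, {"x": -3.8, "y": 103.5, "z": 0.4, "roll": -0.01}, {"x": -3.8, "y": 103.5, "z": 0.4, "roll": -0.01}]}}

```text
time: 4.67
position: [512.6, -151.2, 35.4]
tcp_rot: [[0.064, 0.004, 0.998], [-0.998, -0.003, 0.064], [0.003, -1.0, 0.004]]
force: [-0.5, -0.5, -0.5]
width: 92.1
```

```bash
python3 look.py c 0 512 -150.5 0.064
```

```text
4.6667 [ 512.59452107 -151.24463617   35.37095188] [[0.064, 0.004, 0.998], [-0.998, -0.003, 0.064], [0.003, -1.0, 0.004]] 92.14895028562314 [-0.51  0.29  1.86 -0.    0.99  0.99]
0.94 [330.6, 289.9, 26.6, 30.5] [67.46559633 10.20642202  9.76376147]
0.86 [215.2, 142.2, 69.6, 167.8] [92.33485194 89.82251329 96.29555809]
fit [ 5.11951020e+02 -1.50533736e+02  6.46197502e-02] 0.03279441748269818
```

View pics/w_c.png

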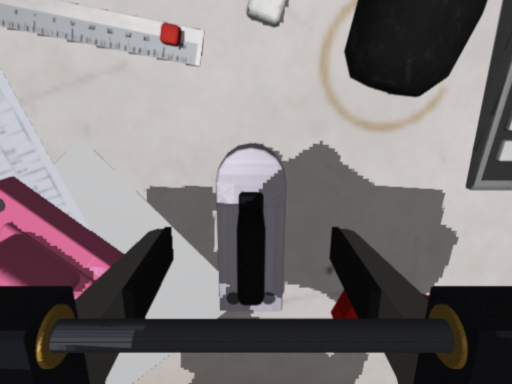

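The wrist view shows the rib at (250,250), centred between the jaws. Closing now.

Request:
{"api": "apply_moves", "payload": {"moves": [{"x": -0.5, "y": 0.5, "z": -0.5}, {"x": -0.5, "y": 0.5, "z": -0.5}, {"x": -0.5, "y": 0.5, "z": -0.5}, {"x": -0.5, "y": 0.5, "z": -0.5}, {"x": -0.5, "y": 0.5, "z": -0.5}, {"x": -0.5, "y": 0.5, "z": -0.5}, {"x": -0.5, "y": 0.5, "z": -0.5}, {"x": -0.5, "y": 0.5, "z": -0.5}], "jaw": 1}}

```text
$.moves[0]: bad value
```

```bash
python3 look.py d 0 512 -150.5 0.064
```

```text
4.7667 [ 513.54638484 -151.7236001    36.6522543 ] [[0.063, 0.007, 0.998], [-0.998, -0.004, 0.063], [0.004, -1.0, 0.006]] 92.10176106957985 [-0.51  0.28  1.86 -0.    0.99  0.99]
0.74 [328.1, 292.2, 102.3, 27.0] [67.70754717 12.50188679 12.16226415]
0.73 [4.7, 176.4, 121.3, 122.6] [121.63768765  61.7274255   84.15225185]
0.58 [213.0, 143.8, 69.4, 169.1] [92.62598913 90.10992468 96.58480313]
fit [ 5.12073681e+02 -1.50493169e+02  6.50386218e-02] 0.025695009887169995
```

Run:
```python
from h import *
for i in range(4):
    s=telemetry.read_state(); print(s["time"],np.round(s["position"],2),np.round(s["joint_vel"],3),np.round(s["force"],1)); snapshot("wrist")
```

```text
4.8667 [ 513.59 -151.73   36.74] [-0.001  0.001  0.003  0.    -0.001  0.001] [ 0.4 -0.9  0. ]
4.9167 [ 513.44 -151.64   36.55] [-0.     0.005  0.006 -0.    -0.003 -0.001] [ 0.2 -0.4  0.5]
4.9667 [ 513.24 -151.5    36.32] [ 0.     0.005  0.004  0.    -0.002  0.001] [ 0.5 -1.4 -0.2]
5.0167 [ 513.07 -151.42   36.1 ] [-0.001  0.004  0.007 -0.    -0.002  0.001] [ 0.2 -0.9  0.7]
```

Request:
{"api": "apply_moves", "payload": {"moves": [{"x": 0, "y": 1, "z": -1, "roll": 0}, {"x": 0, "y": 1, "z": -1, "roll": 0}], "jaw": 1}}

```text
time: 5.23
position: [511.8, -151.4, 34.9]
tcp_rot: [[0.063, 0.005, 0.998], [-0.998, -0.003, 0.063], [0.004, -1.0, 0.005]]
force: [0.8, 0.5, -0.4]
width: 80.6
```

Request:
{"api": "apply_moves", "payload": {"moves": [{"x": 0, "y": 0.5, "z": 0, "roll": 0}, {"x": 0, "y": 0.5, "z": 0, "roll": 0}, {"x": 0, "y": 0.5, "z": 0, "roll": 0}, {"x": 0, "y": 0.5, "z": 0, "roll": 0}, {"x": 0, "y": 0.5, "z": 0, "roll": 0}, {"x": 0, "y": 0.5, "z": 0, "roll": 0}, {"x": 0, "y": 0.5, "z": 0, "roll": 0}, {"x": 0, "y": 0.5, "z": 0, "roll": 0}]}}

```text
time: 5.9
position: [511.9, -151.4, 34.5]
tcp_rot: [[0.063, 0.006, 0.998], [-0.998, -0.003, 0.063], [0.004, -1.0, 0.005]]
force: [0.8, -0.6, 0.1]
width: 27.1
```

```bash
python3 look.py d 0 512 -150.5 0.064
```

```text
5.9 [ 511.86041681 -151.40737077   34.45004682] [[0.063, 0.006, 0.998], [-0.998, -0.003, 0.063], [0.004, -1.0, 0.005]] 27.082477732582802 [-0.51  0.29  1.86 -0.    0.99  0.99]
0.88 [346.6, 266.7, 143.8, 117.3] [107.32746197  13.13771017  12.44715773]
0.83 [212.6, 141.0, 74.4, 171.7] [ 96.92439756  94.43468818 100.73213362]
fit [ 5.12477217e+02 -1.50600020e+02  6.83053110e-02] 0.12612408672375053
```

View pics/w_d.png

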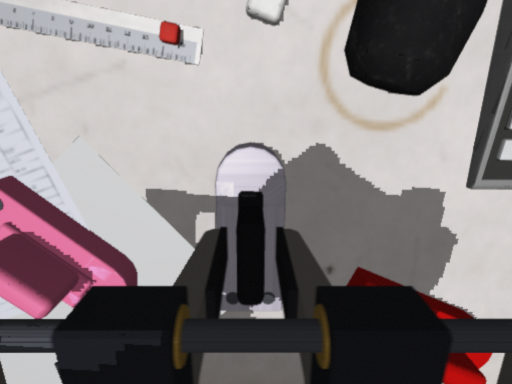

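Request:
{"api": "apply_moves", "payload": {"moves": [{"x": 0, "y": 0, "z": 0, "roll": 0}, {"x": 0, "y": 0, "z": 0, "roll": 0}, {"x": 0, "y": 0, "z": 0, "roll": 0}, {"x": 0, "y": 0, "z": 0, "roll": 0}, {"x": 0, "y": 0, "z": 0, "roll": 0}]}}

```text
time: 6.42
position: [511.8, -151.3, 34.5]
tcp_rot: [[0.063, 0.005, 0.998], [-0.998, -0.003, 0.063], [0.003, -1.0, 0.005]]
force: [0.5, 0.6, 0.3]
width: 14.0
```

```bash
python3 look.py e 0 512 -150.5 0.064
```

```text
6.4167 [ 511.8166716  -151.27715976   34.46525088] [[0.063, 0.005, 0.998], [-0.998, -0.003, 0.063], [0.003, -1.0, 0.005]] 13.978065018488689 [-0.51  0.29  1.86 -0.    0.99  0.99]
0.93 [215.2, 141.2, 71.5, 170.0] [95.81075851 93.35371517 99.51328689]
fit [ 5.12383104e+02 -1.50884971e+02  6.38754528e-02] 0.3002766823019515
```

Gripped, with an opening of 14.0 mm. Now I'll lift it and carry it to a viewing pose in front of the fixture's plug end, turning on the way.

Request:
{"api": "apply_moves", "payload": {"moves": [{"x": 0, "y": -10, "z": 0, "roll": 0}, {"x": 0, "y": -35, "z": 0, "roll": 0}, {"x": 0, "y": -65, "z": 0, "roll": -0.08}, {"x": 0, "y": -95, "z": 0, "roll": -0.18}, {"x": -15, "y": -120, "z": 5, "roll": -0.3}, {"x": -40, "y": -130, "z": 8, "roll": -0.42}, {"x": -70, "y": -130, "z": 11, "roll": -0.54}, {"x": -100, "y": -130, "z": 14, "roll": -0.66}]}}

```text
time: 7.18
position: [519.0, -49.7, 165.6]
tcp_rot: [[0.665, 0.007, 0.746], [-0.746, -0.004, 0.665], [0.008, -1.0, 0.003]]
force: [0.5, 0.5, -3.9]
width: 13.8
```

Request:
{"api": "apply_moves", "payload": {"moves": [{"x": -10, "y": 0, "z": 10, "roll": -0.12}, {"x": -22, "y": 0, "z": 22, "roll": -0.24}, {"x": -35, "y": 0, "z": 35, "roll": -0.36}, {"x": -48, "y": 0, "z": 48, "roll": -0.48}, {"x": -60, "y": 0, "z": 60, "roll": -0.6}, {"x": -70, "y": 0, "z": 70, "roll": -0.72}, {"x": -77, "y": 0, "z": 76, "roll": -0.84}, {"x": -81, "y": 0, "z": 80, "roll": -0.96}]}}

```text
time: 7.85
position: [524.2, 65.1, 165.0]
tcp_rot: [[0.992, 0.006, -0.124], [0.124, -0.004, 0.992], [0.006, -1.0, -0.005]]
force: [0.4, -0.2, -2.7]
width: 13.9
```

Request:
{"api": "apply_moves", "payload": {"moves": [{"x": 0, "y": 0, "z": 0, "roll": 0}, {"x": 0, "y": 0, "z": 0, "roll": 0}]}}

```text
time: 8.02
position: [523.6, 65.2, 164.8]
tcp_rot: [[0.993, 0.005, -0.122], [0.122, -0.004, 0.993], [0.005, -1.0, -0.005]]
force: [-0.3, -0.1, -3.2]
width: 13.3
```

Run:
```python
from h import *
s=telemetry.read_state(); print(s["time"],s["position"],np.round(s["tcp_rot"],3).tolist(),s["width"],np.round(s["joint_pos"],2),s["force"],s["moment"])
p=snapshot("wrist"); save(p,"w_f")
for q in ("fixture","dowel","plug","contact","master_grip"):
    print(q,[(np.round(d["conf"],2),np.round(d["extent"],1).tolist()) for d in models.look_for(p,q)])
import pickle; pickle.dump((p,s),open("f.pkl","wb"))
```

```text
8.0167 [523.63430346  65.21289354 164.80855446] [[0.993, 0.005, -0.122], [0.122, -0.004, 0.993], [0.005, -1.0, -0.005]] 13.341741718793998 [-0.1   0.09  1.8  -0.    1.25 -0.22] [-0.26943373 -0.06003902 -3.19204998] [-0.01145727 -0.01823011  0.02433495]
fixture []
dowel [(np.float64(0.73), [240.9, 22.3, 21.4, 30.4])]
plug [(np.float64(0.73), [243.0, 111.0, 23.0, 25.3])]
contact []
master_grip [(np.float64(0.63), [172.9, 229.8, 43.7, 56.4]), (np.float64(0.58), [216.5, 141.0, 70.5, 170.6])]
```

View pics/w_f.png

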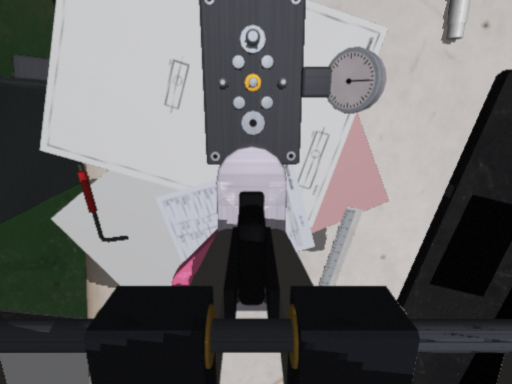

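The wrist view shows the dowel at (252,38) at the far (+y) end, the plug at (253,122), the contact at (253,82) and the dial at (353,80). The held master's round end is at (250,160). I'll measure these features precisely.

Run:
```python
import cv2
a=cv2.imread("pics/w_f.png")[0:170,190:320]; cv2.imwrite("pics/w_f_c.png",cv2.resize(a,None,fx=4.5,fy=4.5,interpolation=cv2.INTER_CUBIC)[:600])
a=cv2.imread("pics/w_f.png")[130:260,190:320]; cv2.imwrite("pics/w_f_d.png",cv2.resize(a,None,fx=4.5,fy=4.5,interpolation=cv2.INTER_CUBIC))
```

```text
(no output)
```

View pics/w_f_c.png

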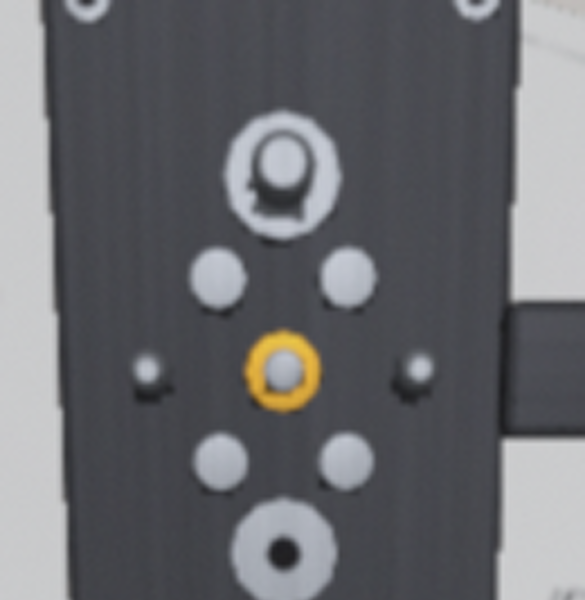

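View pics/w_f_d.png

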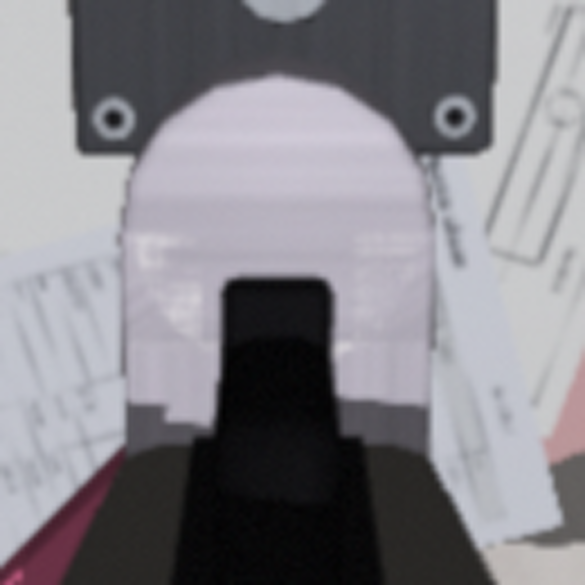

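```bash
cat > fx.py <<'E'
from h import *
import pickle
from scipy.optimize import least_squares
p,s=pickle.load(open("f.pkl","rb"))
c=np.array([(282,175),(283,161),(218,278),(348,278),(220,461),(346,461),(284,370),(147,370),(421,369),(284,552)],float)
px=np.c_[190+(c[:,0]+.5)/4.5-.5,(c[:,1]+.5)/4.5-.5]
F=np.array([(0,35,24.5),(0,35,39),(-12.5,17,26),(12.5,17,26),(-12.5,-17,26),(12.5,-17,26),(0,0,31),(-26,0,34),(26,0,34),(0,-35,24.5)])
def W(v):
    a=v[2]; R=np.array([[np.cos(a),-np.sin(a),0],[np.sin(a),np.cos(a),0],[0,0,1]]); return F@R.T+[v[0],v[1],v[3] if len(v)>3 else 0]
for n in (3,4):
    r=least_squares(lambda v:(proj(p,W(v))-px).ravel(),[513,158,.12,0][:n]); print(r.x,np.degrees(r.x[2]),np.abs(r.fun).max(),np.sqrt((r.fun**2).mean()))
T=np.array(s["tcp_rot"]); P=np.array(s["position"])
print("tool yaw",np.degrees(np.arctan2(T[1,0],T[0,0])))
z0=P[2]-34.5
def cc(x,y): return 190+(x+.5)/4.5-.5,130+(y+.5)/4.5-.5
for n,q,z in [("tip top",(279,76),20),("L",(125,250),20),("R",(430,250),20),("L2",(127,380),20),("R2",(431,380),20),("ribTL",(226,280),54),("ribTR",(330,280),54)]:
    w=onz(p,*cc(*q),z0+z); print(n,np.round(w,1),"in tool",np.round(T.T@(w-P),2))
E
python3 fx.py
```

```text
[5.13728265e+02 1.58605044e+02 1.27765144e-01] 7.320403508950639 0.3024676961103978 0.12848669860828288
[ 5.13729017e+02  1.58633455e+02  1.27763346e-01 -4.61582081e-01] 7.320300480014824 0.24762275409682388 0.12374329825211866
tool yaw 7.0039783623826946
tip top [516.8 120.8 150.3] in tool [-0.09 14.22 56.05]
L [500.4  96.9 150.3] in tool [-19.25  14.24  34.35]
R [538.2 101.5 150.3] in tool [18.77 14.42 34.34]
L2 [502.3  79.7 150.3] in tool [-19.5   14.32  17.08]
R2 [540.9  84.4 150.3] in tool [19.45 14.51 17.05]
ribTL [513.2 104.8 184.3] in tool [ -5.47 -19.73  40.44]
ribTR [523.6 106.  184.3] in tool [  5.01 -19.68  40.43]
```

Run:
```python
from h import *
import pickle
p,s=pickle.load(open("f.pkl","rb")); T=np.array(s["tcp_rot"]); P=np.array(s["position"]); z0=P[2]-34.5
g=cv2.cvtColor(p["color"],cv2.COLOR_RGB2GRAY)
for v in (170,176,182,188,194,200,206,212,218):
    print(v,g[v,208:224].tolist(),g[v,278:296].tolist())
print(g[135:160,251].tolist())
# model predicted outlines
z=z0
for off in (0,1,2):
  for a in (0,):
    o=outline2d()  # master frame: x len -> tool z ; y -> -tool x
    for zz in (0,20):
        Q=np.array([P+T@np.array([-y, 34.5-zz, x+off]) for x,y in [(55,0),(35,20),(35,-20),(20,20),(20,-20)]])
        print(off,zz,np.round(proj(p,Q),1).tolist())
```

```text
170 [201, 202, 201, 200, 202, 202, 201, 202, 200, 180, 145, 164, 179, 186, 189, 190] [191, 192, 192, 191, 184, 170, 155, 158, 152, 148, 162, 186, 197, 198, 198, 198, 200, 201]
176 [201, 202, 202, 203, 202, 201, 201, 199, 180, 138, 152, 167, 173, 175, 175, 176] [179, 178, 179, 178, 178, 172, 158, 153, 174, 173, 157, 169, 186, 197, 198, 198, 198, 198]
182 [198, 197, 197, 196, 196, 197, 196, 179, 148, 166, 186, 189, 195, 198, 200, 199] [192, 191, 190, 190, 189, 189, 184, 177, 175, 194, 188, 161, 145, 162, 184, 196, 199, 198]
188 [183, 177, 177, 184, 190, 188, 181, 166, 152, 159, 178, 181, 188, 201, 204, 199] [180, 179, 182, 184, 183, 181, 181, 171, 168, 193, 197, 193, 174, 144, 147, 171, 194, 197]
194 [179, 188, 188, 184, 184, 191, 194, 192, 178, 158, 173, 177, 177, 176, 180, 187] [182, 180, 177, 176, 178, 178, 175, 158, 145, 164, 183, 196, 198, 197, 197, 197, 197, 197]
200 [195, 189, 183, 191, 195, 196, 197, 195, 177, 149, 166, 173, 172, 172, 174, 173] [177, 175, 174, 175, 172, 171, 165, 143, 135, 165, 171, 181, 194, 198, 198, 198, 197, 197]
206 [193, 195, 195, 192, 187, 192, 196, 193,
[... 411 characters left out ...]
6, 177, 175, 164, 164, 193, 196, 192, 188, 185, 185, 186, 184, 180, 180]
[63, 64, 67, 66, 66, 67, 68, 70, 73, 75, 83, 121, 171, 196, 200, 200, 198, 198, 197, 199, 199, 199, 198, 198, 202]
0 0 [[251.7, 143.3], [219.4, 175.6], [283.9, 175.7], [220.1, 198.7], [283.2, 198.7]]
0 20 [[251.8, 148.4], [216.1, 183.9], [287.4, 184.0], [216.9, 209.2], [286.5, 209.2]]
1 0 [[251.7, 141.7], [219.4, 174.0], [283.9, 174.1], [220.0, 197.1], [283.2, 197.2]]
1 20 [[251.8, 146.5], [216.0, 182.2], [287.4, 182.3], [216.8, 207.5], [286.6, 207.6]]
2 0 [[251.7, 140.0], [219.3, 172.5], [284.0, 172.5], [220.0, 195.6], [283.2, 195.7]]
2 20 [[251.8, 144.7], [215.9, 180.5], [287.5, 180.5], [216.7, 205.9], [286.6, 205.9]]
```

Run:
```python
from h import *
p=snapshot("side"); save(p,"side2"); a=p["color"][110:270,190:350]; save(p,"side2c",cv2.resize(a,None,fx=3.7,fy=3.7,interpolation=cv2.INTER_CUBIC))
```

```text
(no output)
```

View pics/side2c.png

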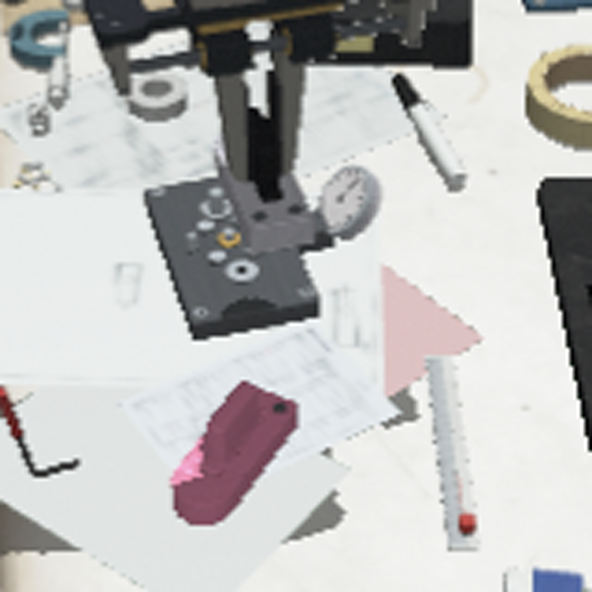

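The fixture pose fits to 0.13 px: origin (513.7,158.6), yaw 7.3°. In the hand, the master is centred laterally and sits about 1 mm forward. Moving above the fixture.

Request:
{"api": "apply_moves", "payload": {"moves": [{"x": 0, "y": 0, "z": 20, "roll": 0}, {"x": 0.5, "y": 0, "z": 45, "roll": -0.005}, {"x": 1, "y": 10, "z": 68, "roll": -0.005}, {"x": 1.6, "y": 25, "z": 84, "roll": -0.005}, {"x": 1.6, "y": 45, "z": 91, "roll": -0.005}, {"x": 1.6, "y": 60, "z": 93, "roll": -0.005}, {"x": 1.6, "y": 68, "z": 93, "roll": -0.005}, {"x": 1.6, "y": 70, "z": 93, "roll": -0.005}]}}

```text
time: 9.03
position: [513.5, 156.6, 92.8]
tcp_rot: [[0.992, 0.003, -0.127], [0.127, -0.005, 0.992], [0.002, -1.0, -0.005]]
force: [-0.3, -1.3, -3.5]
width: 13.5
```

Request:
{"api": "apply_moves", "payload": {"moves": [{"x": 0, "y": 0, "z": 0, "roll": 0}, {"x": 0, "y": 0, "z": 0, "roll": 0}]}}

```text
time: 9.2
position: [514.0, 156.3, 93.4]
tcp_rot: [[0.992, 0.004, -0.127], [0.127, -0.005, 0.992], [0.003, -1.0, -0.005]]
force: [0.4, -0.0, -3.4]
width: 13.9
```

Run:
```python
from h import *
s=telemetry.read_state(); P=np.array(s["position"]);T=np.array(s["tcp_rot"]); print(s["time"],P,np.round(T,3).tolist(),s["width"],s["force"],np.degrees(np.arctan2(T[1,0],T[0,0])))
p=snapshot("wrist"); save(p,"w_g"); 
p=snapshot("side"); a=p["color"][100:220,190:350]; save(p,"side3c",cv2.resize(a,None,fx=4.5,fy=4.5,interpolation=cv2.INTER_CUBIC))
d=T.T@(np.array([513.86,157.6,60.5])-P); print("to home in tool",d)
```

```text
9.2 [514.02580739 156.26895377  93.42695719] [[0.992, 0.004, -0.127], [0.127, -0.005, 0.992], [0.003, -1.0, -0.005]] 13.930643992168838 [ 0.37403586 -0.00983229 -3.37980013] 7.278671895678096
to home in tool [-0.0962188  32.91964574  1.50710056]
```

View pics/w_g.png

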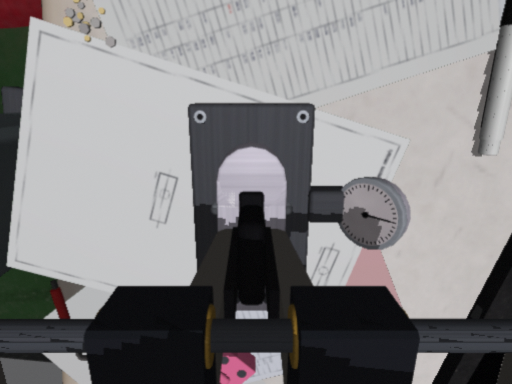

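View pics/side3c.png

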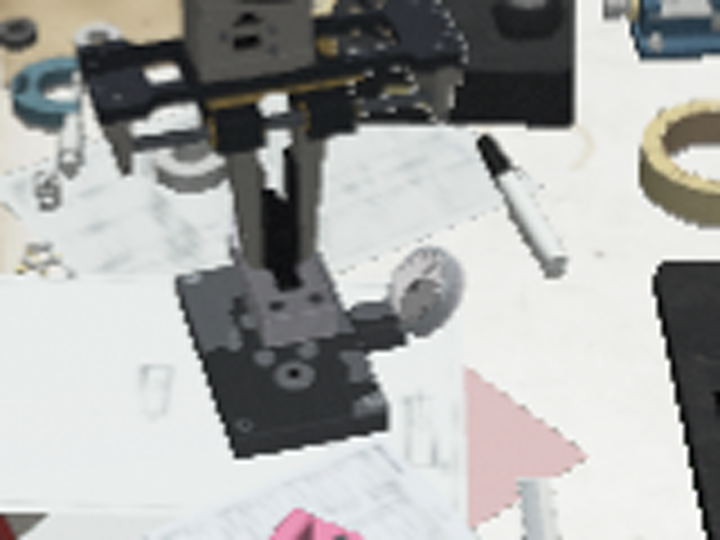

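Run:
```python
from h import *
s=telemetry.read_state(); P=np.array(s["position"]);T=np.array(s["tcp_rot"]); print(s["time"],P)
p=snapshot("wrist")
x,y,a=513.73,158.61,.12777; R=np.array([[np.cos(a),-np.sin(a),0],[np.sin(a),np.cos(a),0],[0,0,1]])
S=5; im=cv2.resize(p["color"],None,fx=S,fy=S,interpolation=cv2.INTER_CUBIC)
def pl(Q,col,closed):
    cv2.polylines(im,[np.round((proj(p,Q)+.5)*S-.5).astype(np.int32)],closed,col,1,cv2.LINE_AA)
pl(np.array([(-45,-75,22),(45,-75,22),(45,75,22),(-45,75,22)])@R.T+[x,y,0],(0,255,0),True)
o=outline2d()
for off,c in((0,(255,0,0)),(1,(255,255,0)),(2,(0,255,255))):
    pl(np.array([P+T@np.array([-b,14.5,k+off]) for k,b in o]),c,True)
cr=im[90*S:210*S,180*S:325*S]; print(cr.shape); save(p,"chk",cr)
```

```text
9.3 [514.47109292 156.36341691  93.96540159]
(600, 725, 3)
```

View pics/chk.png

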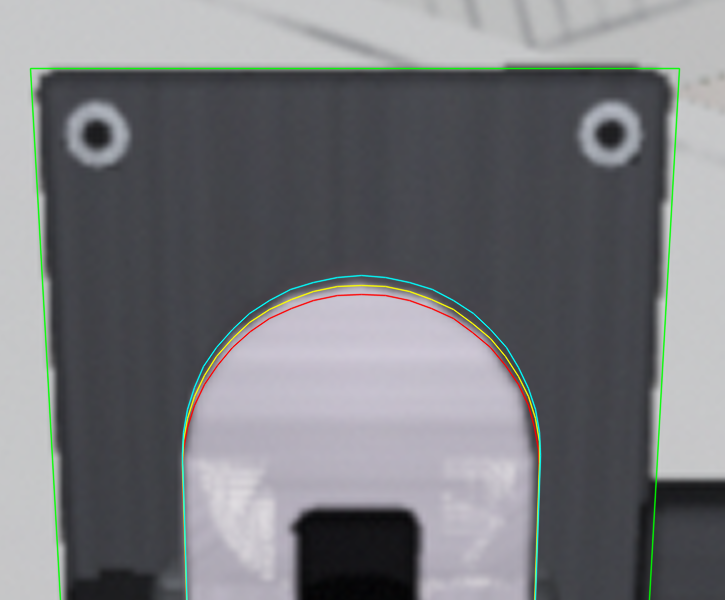

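Overlays agree: the master is 1 mm forward in the hand and the fixture outline matches. Descending to just above the dowel tip.

Request:
{"api": "apply_moves", "payload": {"moves": [{"x": -0.4, "y": 4, "z": 1.3, "roll": 0}, {"x": -0.4, "y": 8, "z": 1.3, "roll": 0}, {"x": -0.4, "y": 12, "z": 1.3, "roll": 0}, {"x": -0.4, "y": 15, "z": 1.3, "roll": 0}, {"x": -0.4, "y": 16, "z": 1.3, "roll": 0}, {"x": -0.4, "y": 16, "z": 1.3, "roll": 0}, {"x": -0.4, "y": 16, "z": 1.3, "roll": 0}]}}

```text
time: 9.93
position: [513.9, 157.6, 77.8]
tcp_rot: [[0.992, 0.005, -0.127], [0.127, -0.004, 0.992], [0.004, -1.0, -0.005]]
force: [-0.0, 0.3, -3.2]
width: 14.2
```

```bash
cat > st.py <<'E'
from h import *
s=telemetry.read_state(); P=np.array(s["position"]);T=np.array(s["tcp_rot"]); print(s["time"],np.round(P,2),s["width"],np.round(s["force"],1),np.round(s["moment"],2),np.round(np.degrees(np.arctan2(T[1,0],T[0,0])),2),"tilt",np.round(T[2],4))
print("to home in tool",T.T@(np.array([513.86,157.6,60.5])-P))
E
python3 st.py
python3 - <<'E'
from h import *
p=snapshot("side"); a=p["color"][130:210,215:305]; save(p,"side4c",cv2.resize(a,None,fx=7,fy=7,interpolation=cv2.INTER_CUBIC))
E
```

```text
9.9333 [513.89 157.59  77.78] 14.198438452516553 [-0.   0.3 -3.2] [-0.01 -0.1  -0.07] 7.29 tilt [ 0.0041 -1.     -0.005 ]
to home in tool [-0.09469595 17.2817683   0.10415221]
```

View pics/side4c.png

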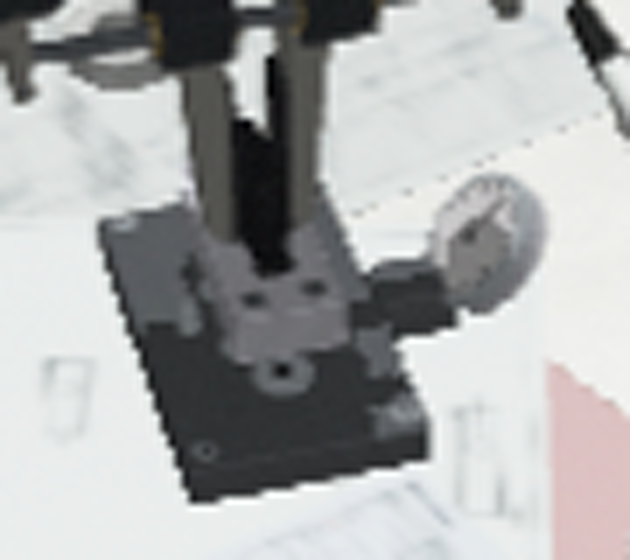

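Aligned: the master sits over the pads with the plug exposed at its square end. Going down gently onto the dowel.

Request:
{"api": "apply_moves", "payload": {"moves": [{"x": 0, "y": 1, "z": 0, "roll": 0}, {"x": 0, "y": 2, "z": 0, "roll": 0}, {"x": 0, "y": 3, "z": 0, "roll": 0}, {"x": 0, "y": 4, "z": 0, "roll": 0}, {"x": 0, "y": 5, "z": 0, "roll": 0}, {"x": 0, "y": 6, "z": 0, "roll": 0}, {"x": 0, "y": 7, "z": 0, "roll": 0}, {"x": 0, "y": 7, "z": 0, "roll": 0}]}}

```text
time: 10.65
position: [513.9, 157.6, 70.7]
tcp_rot: [[0.992, 0.005, -0.127], [0.127, -0.004, 0.992], [0.004, -1.0, -0.005]]
force: [-0.3, -0.5, -4.0]
width: 13.9
```

```bash
python3 st.py
```

```text
10.65 [513.89 157.55  70.7 ] 13.933914210278237 [-0.3 -0.5 -4. ] [-0.04 -0.07  0.06] 7.29 tilt [ 0.004 -1.    -0.005]
to home in tool [-0.06435594 10.19949204  0.10392122]
```

Request:
{"api": "apply_moves", "payload": {"moves": [{"x": 0, "y": 1, "z": 0, "roll": 0}, {"x": 0, "y": 2, "z": 0, "roll": 0}, {"x": 0, "y": 3, "z": 0, "roll": 0}, {"x": 0, "y": 4, "z": 0, "roll": 0}, {"x": 0, "y": 4.5, "z": 0, "roll": 0}, {"x": 0, "y": 4.5, "z": 0, "roll": 0}]}}

```text
time: 11.15
position: [513.8, 157.5, 66.0]
tcp_rot: [[0.992, 0.004, -0.127], [0.127, -0.004, 0.992], [0.004, -1.0, -0.005]]
force: [-0.4, 0.3, -3.4]
width: 14.0
```

```bash
python3 st.py
```

```text
11.15 [513.79 157.53  66.02] 14.002259196696862 [-0.4  0.3 -3.4] [-0.06 -0.12 -0.01] 7.29 tilt [ 0.0037 -1.     -0.005 ]
to home in tool [0.05274261 5.51776289 0.08454923]
```

Request:
{"api": "apply_moves", "payload": {"moves": [{"x": 0, "y": 1, "z": 0, "roll": 0}, {"x": 0, "y": 2, "z": 0, "roll": 0}, {"x": 0, "y": 3, "z": 0, "roll": 0}, {"x": 0, "y": 4, "z": 0, "roll": 0}, {"x": 0, "y": 4.5, "z": 0, "roll": 0}, {"x": 0, "y": 4.5, "z": 0, "roll": 0}]}}

```text
time: 11.65
position: [514.1, 157.5, 61.8]
tcp_rot: [[0.992, 0.005, -0.127], [0.127, -0.004, 0.992], [0.004, -1.0, -0.005]]
force: [-1.1, -0.6, 1.9]
width: 13.8
```

```bash
python3 st.py;  python3 - <<'E'
from h import *
p=snapshot("wrist"); a=p["color"][90:260,180:420]; save(p,"w_h",cv2.resize(a,None,fx=3.2,fy=3.2,interpolation=cv2.INTER_CUBIC))
E
```

```text
11.65 [514.06 157.54  61.82] 13.770836870100082 [-1.1 -0.6  1.9] [-0.02  0.29  0.01] 7.29 tilt [ 0.0042 -1.     -0.005 ]
to home in tool [-0.19424337  1.31745583  0.09104372]
```

View pics/w_h.png

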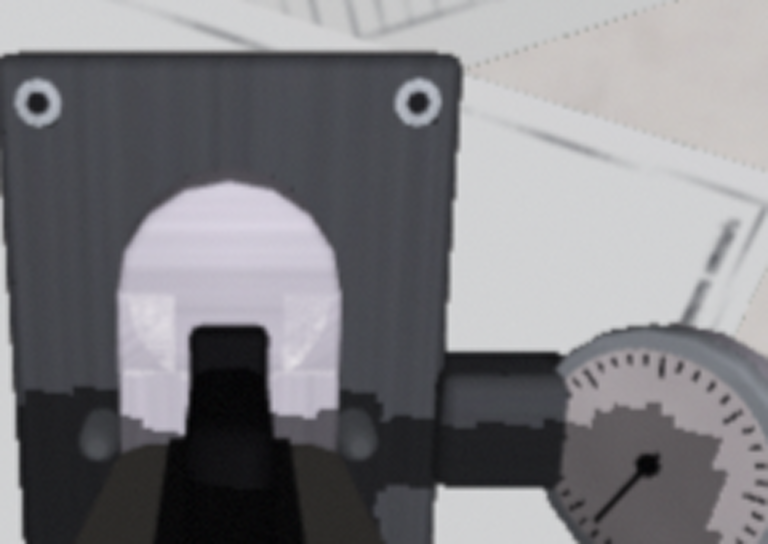

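The needle has moved and the spring force has risen to about 5 N with no side load. The master sits between the posts. Pressing on in small steps.

Request:
{"api": "apply_moves", "payload": {"moves": [{"x": -0.1, "y": 0.4, "z": 0, "roll": 0}, {"x": -0.2, "y": 0.8, "z": 0, "roll": 0}, {"x": -0.2, "y": 1.2, "z": 0, "roll": 0}, {"x": -0.2, "y": 1.6, "z": 0, "roll": 0}, {"x": -0.2, "y": 1.6, "z": 0, "roll": 0}]}}

```text
time: 12.12
position: [514.1, 157.5, 60.6]
tcp_rot: [[0.992, 0.005, -0.127], [0.127, -0.004, 0.992], [0.005, -1.0, -0.005]]
force: [-2.9, -0.6, 5.6]
width: 14.1
```

```bash
python3 st.py
```

```text
12.1167 [514.08 157.53  60.63] 14.134043076795399 [-2.9 -0.6  5.6] [-0.08  0.42  0.01] 7.29 tilt [ 0.0045 -1.     -0.005 ]
to home in tool [-0.21251861  0.12423614  0.09633753]
```

Request:
{"api": "apply_moves", "payload": {"moves": [{"x": -0.3, "y": 0.5, "z": 0, "roll": 0}, {"x": -0.3, "y": 1, "z": 0, "roll": 0}, {"x": -0.3, "y": 1.5, "z": 0, "roll": 0}, {"x": -0.3, "y": 1.5, "z": 0, "roll": 0}]}}

```text
time: 12.45
position: [514.2, 157.5, 60.5]
tcp_rot: [[0.992, 0.005, -0.127], [0.127, -0.005, 0.992], [0.005, -1.0, -0.005]]
force: [-5.8, -1.1, 12.6]
width: 13.8
```

```bash
python3 st.py
```

```text
12.45 [514.16 157.48  60.53] 13.825025441310776 [-5.8 -1.1 12.6] [-0.17  1.15  0.03] 7.3 tilt [ 0.0046 -1.     -0.0052]
to home in tool [-0.28348488  0.02391482  0.16051459]
```

The master is seated: it moved only 0.1 mm for 7 N more. There is a 6 N side load in x, so I'll ease that off while keeping the push.

Request:
{"api": "apply_moves", "payload": {"moves": [{"x": -0.6, "y": 1.5, "z": -0.1, "roll": 0}, {"x": -0.9, "y": 1.5, "z": -0.1, "roll": 0}, {"x": -0.9, "y": 1.6, "z": -0.1, "roll": 0}, {"x": -0.9, "y": 1.6, "z": -0.1, "roll": 0}]}}

```text
time: 12.78
position: [514.1, 157.5, 60.5]
tcp_rot: [[0.992, 0.007, -0.127], [0.127, -0.004, 0.992], [0.006, -1.0, -0.005]]
force: [-3.7, -0.2, 13.0]
width: 13.7
```

```bash
python3 st.py
python3 - <<'E'
from h import *
p=snapshot("wrist"); a=p["color"][90:260,180:420]; save(p,"w_i",cv2.resize(a,None,fx=3.2,fy=3.2,interpolation=cv2.INTER_CUBIC))
import pickle; pickle.dump((p,telemetry.read_state()),open("i.pkl","wb"))
p=snapshot("side"); a=p["color"][130:210,215:305]; save(p,"side5c",cv2.resize(a,None,fx=7,fy=7,interpolation=cv2.INTER_CUBIC))
E
```

```text
12.7833 [514.12 157.46  60.54] 13.719424827395173 [-3.7 -0.2 13. ] [0.06 0.92 0.02] 7.3 tilt [ 0.006 -1.    -0.005]
to home in tool [-0.23594569  0.03420377  0.17207411]
```

View pics/w_i.png

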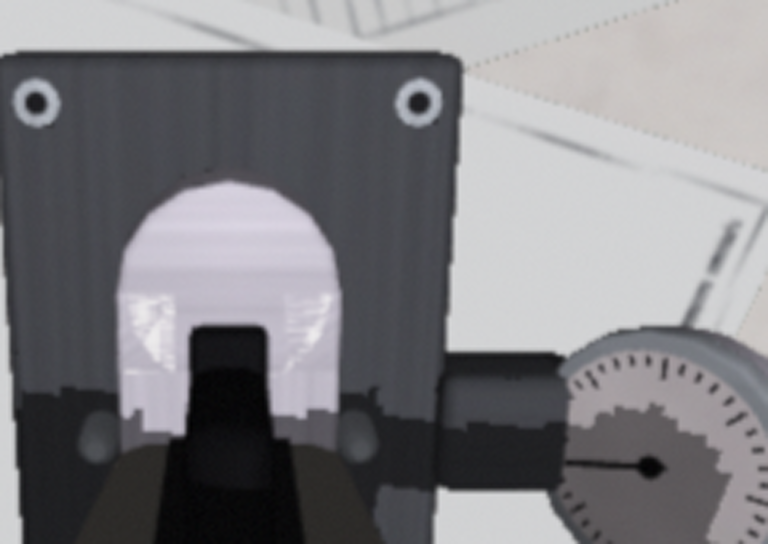

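View pics/side5c.png

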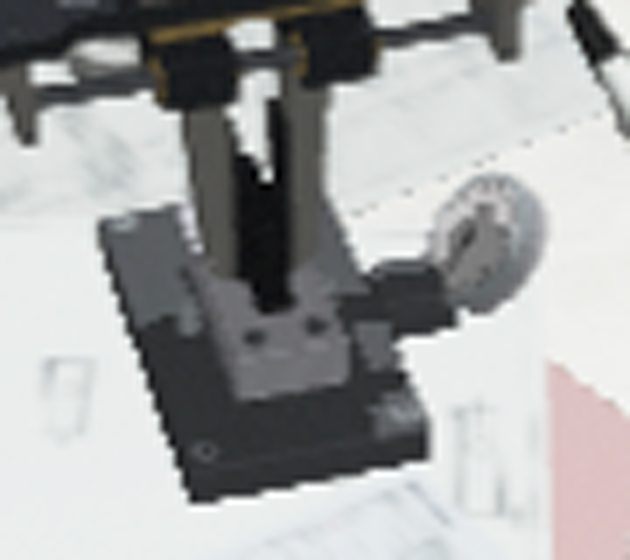

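The dial needle has swung from about 10° to 181° clockwise from right, about 5 mm at the rate seen earlier. The master lies between the posts. I'll increase the hold-down slightly for margin and watch its steadiness.

Request:
{"api": "apply_moves", "payload": {"moves": [{"x": -0.6, "y": 1.8, "z": 0, "roll": 0}, {"x": -0.7, "y": 2.1, "z": 0, "roll": 0}, {"x": -0.7, "y": 2.3, "z": 0, "roll": 0}, {"x": -0.7, "y": 2.3, "z": 0, "roll": 0}]}}

```text
time: 13.22
position: [514.2, 157.4, 60.5]
tcp_rot: [[0.992, 0.007, -0.127], [0.127, -0.004, 0.992], [0.007, -1.0, -0.005]]
force: [-7.5, -1.2, 18.6]
width: 13.7
```

Run:
```python
from h import *
for i in range(26):
    s=telemetry.read_state()
    if i%3==0: print(round(s["time"],2),np.round(s["position"],2),np.round(s["force"],1),np.round(s["moment"],2),round(s["width"],1),np.round(s["tcp_rot"][2],4))
    p=snapshot("wrist")
save(p,"w_j")
q=proj(p,[[514,157,80]])
e=p["color"][90:260,180:420]; save(p,"w_jc",cv2.resize(e,None,fx=3.2,fy=3.2,interpolation=cv2.INTER_CUBIC))
```

```text
13.22 [514.16 157.45  60.5 ] [-7.5 -1.2 18.6] [-0.11  1.5   0.07] 13.7 [ 0.0067 -1.     -0.0052]
13.37 [514.18 157.43  60.5 ] [-7.  -0.8 17.2] [-0.1   1.57  0.06] 14.1 [ 0.0068 -1.     -0.0052]
13.52 [514.17 157.44  60.5 ] [-6.6 -1.5 18.8] [-0.12  1.51  0.  ] 14.0 [ 0.0068 -1.     -0.0052]
13.67 [514.16 157.44  60.5 ] [-7.1 -1.4 18.9] [-0.12  1.52 -0.03] 13.5 [ 0.0068 -1.     -0.0052]
13.82 [514.13 157.42  60.47] [-6.9 -0.9 18.3] [-0.11  1.55  0.05] 13.9 [ 0.0067 -1.     -0.0052]
13.97 [514.15 157.42  60.48] [-6.6 -1.8 17.6] [-0.14  1.53  0.02] 13.7 [ 0.0067 -1.     -0.0052]
14.12 [514.16 157.42  60.48] [-7.5 -0.7 17.6] [-0.08  1.51  0.03] 14.0 [ 0.0067 -1.     -0.0052]
14.27 [514.15 157.42  60.49] [-7.8 -1.5 17.4] [-0.05  1.55  0.01] 13.5 [ 0.0067 -1.     -0.0052]
14.42 [514.15 157.42  60.48] [-6.8 -1.3 17. ] [-0.07  1.54  0.05] 13.7 [ 0.0067 -1.     -0.0052]
```

View pics/w_jc.png

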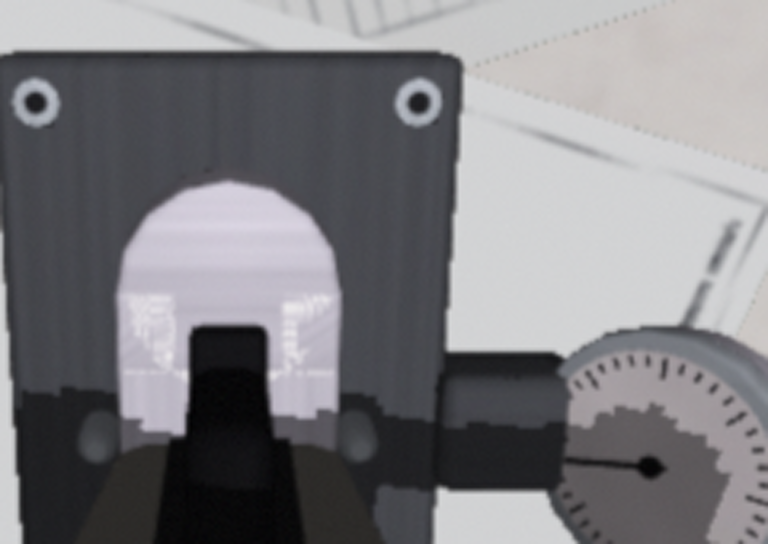

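It holds steady: z stays at 60.50 mm and the needle is unchanged between 13 N and 18 N. I'll make one small final step to relieve the side load and firm up the seat, then recheck.

Request:
{"api": "apply_moves", "payload": {"moves": [{"x": -1.0, "y": 2.3, "z": -0.1, "roll": 0}, {"x": -1.3, "y": 2.5, "z": -0.1, "roll": 0}, {"x": -1.5, "y": 2.7, "z": -0.1, "roll": 0}, {"x": -1.5, "y": 2.7, "z": -0.1, "roll": 0}]}}

```text
time: 14.85
position: [514.1, 157.4, 60.5]
tcp_rot: [[0.992, 0.01, -0.127], [0.127, -0.004, 0.992], [0.009, -1.0, -0.005]]
force: [-5.7, -1.3, 18.6]
width: 13.9
```

Run:
```python
from h import *
for i in range(12):
    s=telemetry.read_state()
    if i%3==0: print(round(s["time"],2),np.round(s["position"],2),np.round(s["force"],1),np.round(s["moment"],2),round(s["width"],1),np.round(s["tcp_rot"][2],4))
    p=snapshot("wrist")
e=p["color"][90:260,180:420]; save(p,"w_k",cv2.resize(e,None,fx=3.2,fy=3.2,interpolation=cv2.INTER_CUBIC))
p=snapshot("side"); save(p,"side_k",cv2.resize(p["color"][100:300,190:390],None,fx=2.9,fy=2.9,interpolation=cv2.INTER_CUBIC))
```

```text
14.85 [514.09 157.38  60.48] [-5.7 -1.3 18.6] [0.09 1.46 0.04] 13.9 [ 0.0091 -0.9999 -0.0051]
15.0 [514.12 157.37  60.49] [-5.6 -1.  19.3] [0.08 1.46 0.01] 13.9 [ 0.0091 -0.9999 -0.0051]
15.15 [514.08 157.35  60.46] [-6.1 -0.9 17.6] [0.08 1.39 0.05] 13.5 [ 0.009  -0.9999 -0.0051]
15.3 [514.08 157.38  60.48] [-6.6 -1.3 19.3] [0.06 1.37 0.06] 14.3 [ 0.0091 -0.9999 -0.0051]
```

View pics/w_k.png

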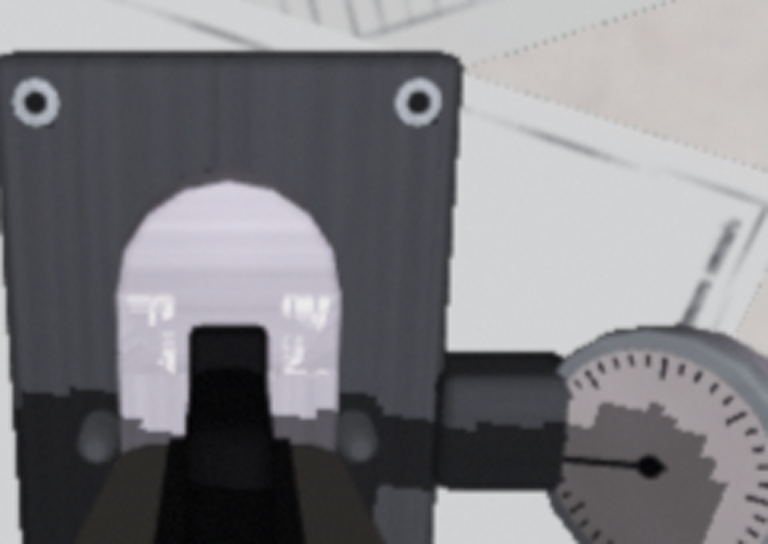

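View pics/side_k.png

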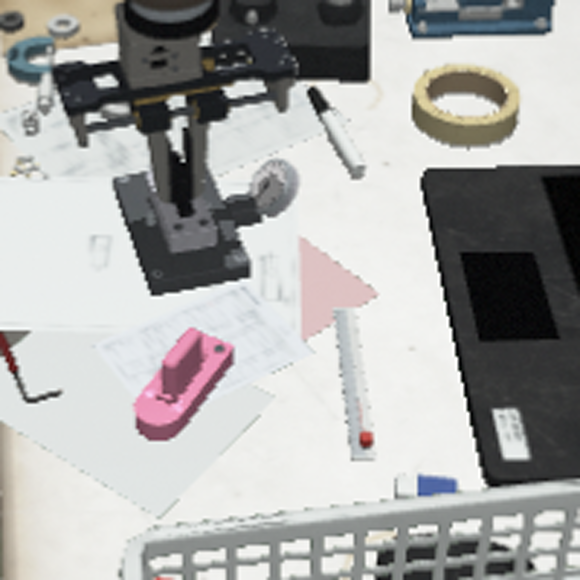

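Run:
```python
from h import *
print(ctrl.job_done())
s=telemetry.read_state(); print(s["time"],np.round(s["position"],2),np.round(s["force"],1),s["width"])
```

```text
the job is handed in; nothing more can be done
None
the job is handed in; nothing more can be done
```

The setting master is on the dowel, pressed down onto the rest pads, and the job was handed in at about 15.4 s with the rib still gripped and held down.

**What I did:** I picked the aluminium master up by its rib. The side and wrist pictures showed the tall dowel at the fixture's +y end and the plug at the other. I turned the round end to the dowel, lowered the bore over it with no vertical or side load building up, and pressed down in small steps.

**Last checks:**
- **Fully home:** TCP height was steady at 60.5 mm, as expected from the pick-up height. The dial needle did not move between 13 N and about 18 N of upward reaction. Its swing corresponds to about 5 mm of contact travel.
- **Position and grip:** the master lay between the two guide posts, and the jaw opening was about 14 mm.
- **Bystanders:** the arm never touched the ring gauge, hex key or eraser. The last picture shows the hex key and eraser still in place, but the gripper hides the ring gauge there.

**What was less clean:**
- **Side load:** about 6 N in x remained, and two attempts to ease it off did not remove it.
- **Tool tilt:** those attempts left the tool about 0.5° off vertical. From that I estimate the master is out of square by 0.6° at most. I did not measure this directly. The wrist moments suggested the pads were sharing the load.

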